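Clear the sloping cup rest and nest two screw cups on it

ROBOT

A 7-joint arm with a two-finger parallel gripper is mounted at the origin on the work surface. World frame = base frame: x ahead of the robot, y to its left, z up, the work surface at z = 0. Lengths are in m, angles in rad, forces in N, time in s.
With the tool pointing down it reaches from about 0.4 to 0.85 m from the base axis. Payload 10.4 kg.
Tool frame: the origin (TCP) lies between the finger pads; the fingertips stand manip.tip_extent ahead of it and the grasp point (between the pads) lies 6 mm ahead of it (manip.tip_extent is the distance from the TCP to the fingertips, in m); z points along the fingers, y is the line along which they close (so a half turn about z gives the same grasp; the last joint's range is limited). The gripper opens to 85 mm and grips with 20 to 120 N. Pads are 22 mm wide; open, the fingers measure 114 mm over their backs; the gripper's body (76 mm by 85 mm) begins 54 mm behind the grasp point. The pads swing forward as they close: fully open they stand 13 mm farther back than shut.
Start: joints at [1.112, 0.332, -0.065, 1.46, 0.022, 1.35, -0.088], TCP at [0.264, -0.567, 0.256] pointing down, gripper open.
Joint ranges: [-2.6, 2.6], [-0.5, 2.12], [-1.47, 1.34], [0.16, 2.42], [-1.27, 4.41], [0.06, 2.06], [-2.6, 2.6]. Speed limits (rad/s): [2.22, 2.22, 2.79, 2.79, 3.14, 3.14, 3.14].

INTERFACE

Orientations are given as a unit quaternion [x, y, z, w].
In Python, from workcell import get_obs, optics, workorder, manip gives the robot as it stands.
- The arm moves only by the tool jog_arm, never from a script. Its argument "increments" is a list of rows, each a list of 7 numbers: the shift along the tool's x, y, z in m, then the turn, a rotation vector about the tool's x, y, z in rad, then the opening, from -1 (shut) to 1 (fully open). A call has 1 to 5 rows; each row is the pose to reach, as a shift and turn from the pose commanded when the call began, along the tool's axes at that moment; what a row does not reach only later rows make up. A row lasts 1/12 s, in which the tool goes at most 41.7 mm and 7.16 degrees, less where a joint would pass 70% of its speed; a pose out of reach is approached as far as the arm can. A call with a gripper value outside its range is refused whole. The fingers move at their own pace and stop on an object; "grip_force" is the grip in N (left out, the last holds). Time passes only in rows, so rows that repeat a pose let the fingers close. It gives the time, the measured TCP pose, the force, the opening and the grip force at its end, in the units of the state.
- get_obs(): the state, without advancing time (a new reading comes with each control period).
- optics.camera(name): name is "scene" or "top" or "wrist"; returns a dict with "color" (480x640x3 uint8, red, green, blue), "depth" (480x640 float32, m along the optical axis (not along the pixel's ray), 0 where there is no reading), "K" (3x3 intrinsics, pixels), "R" (3x3) and "t" (3): a world point X has camera coordinates R X + t. Camera axes: x right, y down, z forward; pixel columns grow to the right and rows downward; lengths in m; the calibration is good to about 2 mm. A picture is of the moment at which its call begins.
- workorder.hand_in(): hands the job in; it is judged then, once.
The state is a dict: "clock": time; "joint_pos": joint angles; "joint_velocities": joint speeds; "tau": joint torques, N m; "position": TCP position; "ee_rot": TCP orientation; "ft_force": force on the tool from outside, world axes, zero at the start; "torque": the same for the moment, N m; "grip_width": opening from 0.0 (shut) to 1.0 (fully open); "grasp_force": force on a finger pad.
Only numpy, scipy, OpenCV 4.12 (cv2) and the standard library are available. Lean on these libraries where they do the work, as an engineer would, in place of code of your own. Each camera call takes 0.05 s, during which the arm holds its last target. There are 200 camera calls.

TASK

First clear the brass fuse puller off the green sloping rest by laying it in the black tray. Then stand the bare silver screw cup in the middle of the sloping deck, its foot flat on the slope so that it leans with it, and nest the yellow cup fully home in the silver one while that stands there. Set things down without dropping them, and leave the red cup and everything else on the shelf where it is.

Things in the scene. Friction and masses are not known exactly. Their poses are not given: they have to be found in the camera images.
- cup_silver: bare aluminium screw cup, hollow, round, upright; 60 mm tall, 42 mm diameter at the foot, straight rim band of 62 mm diameter from 38 to 60 mm height (grip across its top 20 mm). Wall 2 mm, solid black foot, inner floor 26 mm above the underside, so a cup nested in one of the same shape stands 26 mm higher, with 2 to 3 mm play. Origin: centre of the underside, z along its axis. 0.14 kg.
- cup_yellow: yellow screw cup, hollow, round, upright; 60 mm tall, 42 mm diameter at the foot, straight rim band of 62 mm diameter from 38 to 60 mm height (grip across its top 20 mm). Wall 2 mm, solid black foot, inner floor 26 mm above the underside, so a cup nested in one of the same shape stands 26 mm higher, with 2 to 3 mm play. Origin: centre of the underside, z along its axis. 0.14 kg.
- cup_red: red cup of the same shape and size as the silver and yellow ones (62 mm diameter, 60 mm tall), a bystander. Origin at the centre of the underside.
- rest: fixed sloping cup rest: a 110 x 110 x 10 mm steel foot plate with a thin grey column that carries the sloping green deck about 110 mm above the shelf. Origin at the centre of the foot's underside; the slope rises along its +x axis.
- deck: green sloping deck of the rest, 72 mm (x, up the slope) by 70 mm (y), 6 mm thick, tilted 25 degrees to face up and towards the robot. Origin: centre of the top surface, 110 mm above the shelf; x up the slope, y level, z square to the surface. A lip 6 mm high runs along the low edge, inner face at x = -30 mm; other edges are open.
- fuse_puller: brass fuse puller, a small straight tong 80 mm long (its x), 14 mm wide (y) and 16 mm high (z); 0.09 kg. At the start it lies on the sloping deck, its length up the slope, its low end near the lip, its upper end jutting out past the deck. Origin at the centre of its underside.
- tray: fixed black open tray, 150 mm (x) by 100 mm (y) outside and 24 mm high, wall and floor 4 mm. Origin at the centre of its underside.
- canister: aluminium screw-top canister with a ridged lid, 70 mm diameter, 98 mm tall, a bystander. Origin at the centre of the underside.
- globe: frosted white glass lamp globe on a brass collar, 88 mm diameter, 100 mm tall, a bystander. Origin at the centre of the underside.
- print_guide: blue plastic print guide, an open channel 50 mm (x) by 180 mm (y), 30 mm high, a bystander. Origin at the centre of the underside.
- cutter_housing: steel cutter bar housing, 45 mm (x) by 220 mm (y), 46 mm high, a bystander. Origin at the centre of the underside.
- screwdriver: screwdriver lying on the shelf, 170 mm long, its axis along its x, about 30 mm thick at the handle, a bystander. Origin near its middle, on its underside.

How it is judged:
On the way, in this order (a step that is already met when the one before it is completed fails the run):
1. the fuse puller lies in the tray (x of fuse_puller in the frame of tray between -0.06 and 0.06 m and y of fuse_puller in the frame of tray between -0.042 and 0.042 m and z of fuse_puller in the frame of tray between -0.002 and 0.018 m), for 0.2 s.
2. the silver cup stands flat on the sloping deck (x of cup_silver in the frame of deck between -0.012 and 0.012 m and y of cup_silver in the frame of deck between -0.014 and 0.014 m and z of cup_silver in the frame of deck between -0.004 and 0.005 m and angle between the z axis of cup_silver and the z axis of deck, either way round below 0.09 rad), for 0.2 s.
3. the yellow cup is nested home in the silver cup on the deck (all of step 2 and x of cup_yellow in the frame of cup_silver between -0.006 and 0.006 m and y of cup_yellow in the frame of cup_silver between -0.006 and 0.006 m and z of cup_yellow in the frame of cup_silver between 0.021 and 0.031 m and angle between the z axis of cup_yellow and the z axis of cup_silver, either way round below 0.09 rad), for 0.2 s.
At the end, for the whole second after the job is handed in: Fuse puller on the tray floor (origin within 60 x 42 mm of the centre). Silver cup flat on the deck (12 mm along, 14 mm across of centre, -4 to 5 mm off it, 0.09 rad). Yellow cup home in it (21 to 31 mm above, 6 mm off axis, 0.09 rad). All still (0.02 m/s) (all of step 1 and all of step 3 and linear speed of each of fuse_puller, cup_silver, cup_yellow below 0.02 m/s); the robot touches nothing.
It fails at once if a bystander (red cup, canister, globe, print guide, cutter housing, screwdriver) is moved by more than 20 mm or tipped (distance of any of cup_red, canister, globe, print_guide, cutter_housing, screwdriver from where it was at the start of the episode above 0.02 m or angle between any of cup_red, canister, globe, print_guide, cutter_housing's own z axis and vertical above 0.3 rad).
It fails at once if the fuse puller or a cup is dropped (falls free of the fingers faster than 0.55 m/s, about 15 mm) ((linear speed of fuse_puller above 0.55 m/s and contact force between the fingers and fuse_puller below 0.05 N) or (linear speed of cup_silver above 0.55 m/s and contact force between the fingers and cup_silver below 0.05 N) or (linear speed of cup_yellow above 0.55 m/s and contact force between the fingers and cup_yellow below 0.05 N)).
It also fails if it takes over 70 s, if anything falls off the work surface, if the arm or the gripper's body presses on something with over 40 N, if the wrist force passes 120 N, or if a joint passes its speed limit or range.

## Working session

There is one attempt and no reset: what is moved stays moved. The work goes in short steps, Python scripts to look and compute and a tool call to move; the robot and the scene stay as the last step left them, time stands still between calls to the robot, and variables do not carry over. Pictures are saved under pics/ and viewed, at most 10 in all, crops included, and the job is handed in when it is done.

Besides the shell and the picture viewer there is one more tool, called after "Emit:" in YAML: its name, and indented under it one key for each argument. jog_arm: Moves the arm, as the interface text tells. Its arguments: {"type":"object","properties":{"increments":{"type":"array"},"grip_force":{"type":"number"}},"required":["increments"]}

```bash
mkdir -p pics; ls; python3 - <<'E'
from workcell import get_obs, optics, workorder, manip
import numpy as np,cv2
o=get_obs();print(o,manip.tip_extent)
for n in("scene","top"):
    c=optics.camera(n);np.savez(f"pics/{n}0.npz",**c)
    cv2.imwrite(f"pics/{n}0.png",c["color"][...,::-1]);print(n,c["K"],c["R"],c["t"])
E
```

```text
pics
{'clock': 0.0, 'joint_pos': array([ 1.11240085,  0.3328545 , -0.06467399,  1.46097054,  0.02158826,
        1.34988605, -0.08850299]), 'joint_velocities': array([ 6.64182409e-04,  4.19947855e-04,  7.79735945e-05,  1.83126254e-04,
       -1.03292806e-03,  2.73487839e-04,  4.33407578e-04]), 'tau': array([ 5.72372992e-04, -6.25439858e+01,  4.94376663e-02, -3.91606915e+01,
        1.62416557e-02,  9.96598334e-03,  2.12848346e-05]), 'position': array([ 0.26367089, -0.5662752 ,  0.25551273]), 'ee_rot': array([ 9.76354746e-01,  2.16173319e-01, -1.85052130e-04, -6.87329585e-04]), 'ft_force': array([-0.03476252, -0.23133916, -0.29073574]), 'torque': array([-0.02166687,  0.03344474,  0.02188317]), 'grasp_force': 0.0, 'grip_width': 1.001045468708665} 0.025
scene [[505.99858789   0.         317.80257404]
 [  0.         505.99858789 241.37162778]
 [  0.           0.           1.        ]] [[ 0.80650897  0.59109199 -0.01239151]
 [ 0.36779928 -0.51802895 -0.77224976]
 [-0.46288981  0.61826877 -0.6351982 ]] [-0.45573076 -0.15827517  1.31325011]
top [[493.41601429   0.         309.57123116]
 [  0.         493.41601429 236.95998477]
 [  0.           0.           1.        ]] [[-0.01277    -0.99985388 -0.011364  ]
 [-0.98478449  0.01454573 -0.17317026]
 [ 0.17331025  0.0089797  -0.98482634]] [-0.01503261  0.58828922  1.14525207]
```

View pics/scene0.png

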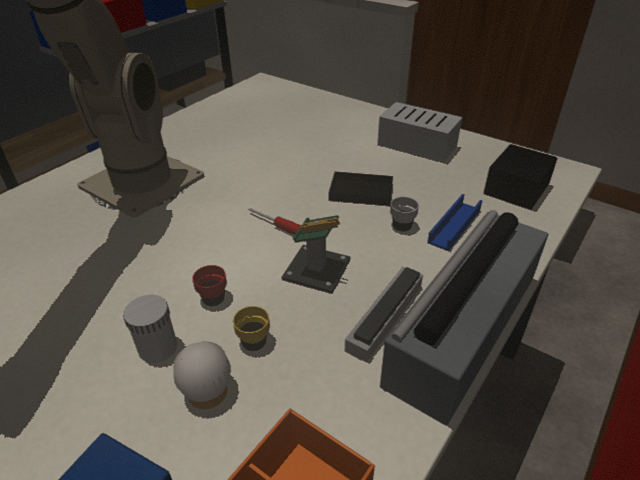

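View pics/top0.png

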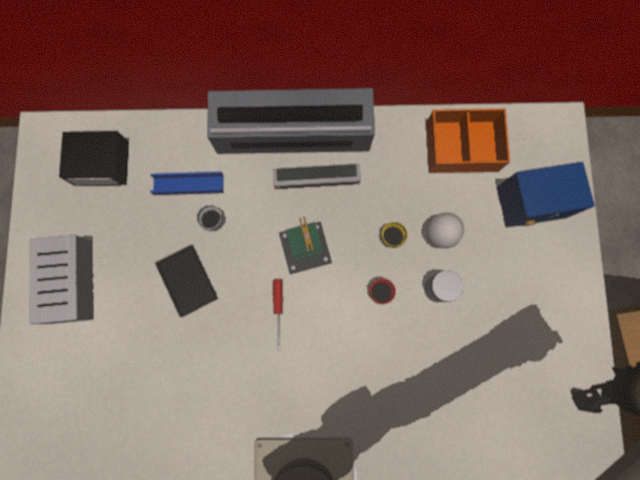

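The scene view shows the rest at (318,250) with the tong on its deck. In the top view the silver cup is at (211,217), yellow (393,235), red (382,291), the tray (187,280), the deck (303,243), and the tong runs from (303,218) to (310,250).

```bash
cat > h.py <<'E'
import numpy as np,cv2
from scipy.spatial.transform import Rotation as Rot
def cloud(c):
    K=c["K"];d=c["depth"];v,u=np.mgrid[:480,:640]
    P=np.stack([(u-K[0,2])/K[0,0]*d,(v-K[1,2])/K[1,1]*d,d],-1)
    return (P-c["t"])@c["R"]
def hsv(c): return cv2.cvtColor(c["color"],cv2.COLOR_RGB2HSV)
def circ(p):
    A=np.c_[2*p[:,:2],np.ones(len(p))];s=np.linalg.lstsq(A,(p[:,:2]**2).sum(1),rcond=None)[0]
    return s[:2],np.sqrt(s[2]+s[:2]@s[:2])
E
python3 - <<'E'
from h import *
for n in("top","scene"):
    c=dict(np.load(f"pics/{n}0.npz"));P=cloud(c);H=hsv(c);z=P[...,2];ok=c["depth"]>0
    def box(x,y,w,h):
        m=np.zeros((480,640),bool);m[y:y+h,x:x+w]=1;return m&ok
    B={"top":dict(silver=(190,198,45,40),yellow=(373,215,36,40),red=(362,272,38,38),rest=(275,212,62,66),tray=(150,240,72,80)),
     "scene":dict(silver=(385,192,37,40),yellow=(228,300,46,55),red=(188,260,44,45),rest=(275,205,80,90),tray=(325,168,72,40))}[n]
    for k in("silver","yellow","red"):
        m=box(*B[k]);p=P[m&(z>.02)];zt=np.percentile(p[:,2],95);q=P[m&(abs(z-.06)<.006)]
        (c0,r)=cv2.minEnclosingCircle(q[:,:2].astype(np.float32))
        print(n,k,"ztop",zt.round(4),len(q),"circ",np.round(c0,4),round(r,4),circ(q)[0].round(4),circ(q)[1].round(4))
    m=box(*B["rest"])
    g=m&(H[...,0]>45)&(H[...,0]<85)&(H[...,1]>60)&(z>.07);p=P[g]
    ct=p.mean(0);U,S,V=np.linalg.svd(p-ct);nn=V[2]*np.sign(V[2,2])
    print("green",len(p),ct.round(4),nn.round(4),"tilt",np.degrees(np.arccos(nn[2])).round(2),"upyaw",np.degrees(np.arctan2(-nn[1],-nn[0])).round(2),"res",np.std((p-ct)@nn).round(4),"z at ct")
    b=m&(H[...,0]>8)&(H[...,0]<32)&(H[...,1]>90)&(z>.08);q=P[b]
    cq=q.mean(0);W=np.linalg.svd(q-cq)[2];print("brass",len(q),cq.round(4),W[0].round(4),((q-cq)@W[0]).min().round(3),((q-cq)@W[0]).max().round(3),"h over plane",np.percentile((q-ct)@nn,[5,50,95]).round(4))
    print("brass z",np.percentile(q[:,2],[2,50,98]).round(3))
    f=P[m&(z>.004)&(z<.02)];(cc,wh,a)=cv2.minAreaRect(f[:,:2].astype(np.float32));print("foot",np.round(cc,4),np.round(wh,4),a)
    al=P[m&(z>.07)];print("deckall",al.min(0).round(3),al.max(0).round(3))
    tm=box(*B["tray"])&(H[...,2]<70);t=P[tm];t=t[(t[:,2]>.015)&(t[:,2]<.035)]
    (cc,wh,a)=cv2.minAreaRect(t[:,:2].astype(np.float32));print("tray",np.round(cc,4),np.round(wh,4),a,len(t))
E
```

```text
top silver ztop 0.0585 81 circ [0.6418 0.2223] 0.031 [0.6418 0.2221] 0.0297
top yellow ztop 0.0596 87 circ [ 0.5925 -0.2274] 0.0313 [ 0.5924 -0.2271] 0.0298
top red ztop 0.0599 84 circ [ 0.4564 -0.1931] 0.031 [ 0.4563 -0.193 ] 0.0297
green 577 [ 0.5684 -0.0073  0.1088] [-0.3683 -0.0905  0.9253] tilt 22.29 upyaw 13.81 res 0.0026 z at ct
brass 162 [ 0.5781 -0.0166  0.1263] [-0.8412 -0.2151 -0.496 ] -0.041 0.042 h over plane [-0.0015  0.0152  0.019 ]
brass z [0.1   0.127 0.145]
foot [ 0.5777 -0.0112] [0.1488 0.1677] 88.0531234741211
deckall [ 0.531 -0.052  0.093] [0.622 0.03  0.15 ]
tray [0.4905 0.2827] [0.1466 0.0984] 26.43276596069336 274
scene silver ztop 0.0575 112 circ [0.6398 0.2215] 0.0327 [0.6396 0.2207] 0.0298
scene yellow ztop 0.0581 207 circ [ 0.5909 -0.2271] 0.0322 [ 0.5907 -0.2282] 0.0297
scene red ztop 0.058 167 circ [ 0.4532 -0.1944] 0.0331 [ 0.4545 -0.1942] 0.0297
green 197 [ 0.575  -0.0268  0.1096] [-0.377  -0.0969  0.9211] tilt 22.91 upyaw 14.42 res 0.0017 z at ct
brass 342 [ 0.5842 -0.0188  0.1259] [-0.8702 -0.2422 -0.429 ] -0.037 0.055 h over plane [0.0029 0.0119 0.0167]
brass z [0.104 0.126 0.143]
foot [ 0.5222 -0.0067] [0.138  0.2326] 85.2516098022461
deckall [ 0.528 -0.053  0.07 ] [0.621 0.032 0.145]
tray [0.4909 0.2824] [0.1474 0.1079] 26.38160514831543 389
```

```bash
python3 - <<'E'
from h import *
ims=[]
for n,b in(("top",(270,205,75,75)),("scene",(275,200,85,95))):
    c=dict(np.load(f"pics/{n}0.npz"));P=cloud(c);H=hsv(c);x,y,w,h=b;z=P[...,2]
    im=c["color"][y:y+h,x:x+w,::-1];ims.append(cv2.resize(im,(400,int(400*h/w)),interpolation=cv2.INTER_NEAREST)[:400])
    m=np.zeros((480,640),bool);m[y:y+h,x:x+w]=1;m&=c["depth"]>0
    g=(m&(H[...,0]>35)&(H[...,0]<90)&(H[...,1]>60)&(z>.085)&(z<.14))
    p=P[g]
    for yaw in(13,14.2,15.5):
        a=np.radians(yaw);R=Rot.from_euler("ZY",[a,-np.radians(25)]).as_matrix()
        q=p@R;w0=np.median(q[:,2]);k=abs(q[:,2]-w0)<.003;q=q[k]
        lo=np.percentile(q,1,0);hi=np.percentile(q,99,0)
        print(n,yaw,"deck coords lo/hi",lo.round(4),hi.round(4),"w",w0.round(4),len(q))
        # centre guess by y extent centre, and z=.11 on plane
        yc=(lo[1]+hi[1])/2;xc=(lo[0]+hi[0])/2
        xz=(.11-R[2,1]*yc-R[2,2]*w0)/R[2,0]
        print("  mid",(R@[xc,yc,w0]).round(4),"z=.11:",(R@[xz,yc,w0]).round(4))
    if n=="top":
        k=m&(z>-.01)&(z<.025)&(H[...,2]<110)
        mm=(k*255).astype(np.uint8);r=cv2.minAreaRect(np.argwhere(k)[:,::-1].astype(np.float32));print("footpx",r)
        box=cv2.boxPoints(r);K=c["K"];W=[]
        for u,v in list(box)+[(284,236),(318,225),(330,263),(294,271)]:
            d=c["R"].T@np.linalg.solve(K,[u,v,1]);o=-c["R"].T@c["t"];W.append((o+d*(.01-o[2])/d[2])[:2])
        print(np.round(W,4), np.mean(W[:4],0).round(4))
hh=400
cv2.imwrite("pics/crop.png",np.hstack([i[:hh] for i in ims]))
E
```

```text
top 13 deck coords lo/hi [ 0.5167 -0.1707 -0.1378] [ 0.5802 -0.1053 -0.1322] w -0.135 438
  mid [ 0.571  -0.0098  0.1094] z=.11: [ 0.5722 -0.0096  0.11  ]
top 14.2 deck coords lo/hi [ 0.5143 -0.1823 -0.1367] [ 0.5775 -0.1168 -0.1309] w -0.1338 444
  mid [ 0.5711 -0.0098  0.1095] z=.11: [ 0.5722 -0.0095  0.11  ]
top 15.5 deck coords lo/hi [ 0.5111 -0.1949 -0.1352] [ 0.5744 -0.1296 -0.1294] w -0.1323 440
  mid [ 0.5712 -0.01    0.1095] z=.11: [ 0.5723 -0.0097  0.11  ]
footpx ((304.9139099121094, 247.50811767578125), (42.62032699584961, 42.8477897644043), 75.17352294921875)
[[ 0.6081  0.0546]
 [ 0.6347 -0.05  ]
 [ 0.5297 -0.0754]
 [ 0.5038  0.0278]
 [ 0.5987  0.0415]
 [ 0.6256 -0.0444]
 [ 0.5288 -0.0727]
 [ 0.5101  0.017 ]] [ 0.5691 -0.0107]
scene 13 deck coords lo/hi [ 0.5166 -0.1742 -0.1373] [ 0.5823 -0.1054 -0.1333] w -0.1352 189
  mid [ 0.5723 -0.0113  0.1097] z=.11: [ 0.5731 -0.0111  0.11  ]
scene 14.2 deck coords lo/hi [ 0.5136 -0.1853 -0.1358] [ 0.5792 -0.117  -0.1319] w -0.1338 189
  mid [ 0.572  -0.0112  0.1097] z=.11: [ 0.5727 -0.011   0.11  ]
scene 15.5 deck coords lo/hi [ 0.5101 -0.1975 -0.1341] [ 0.5756 -0.1294 -0.1301] w -0.1322 189
  mid [ 0.5716 -0.0111  0.1096] z=.11: [ 0.5725 -0.0109  0.11  ]
```

View pics/crop.png

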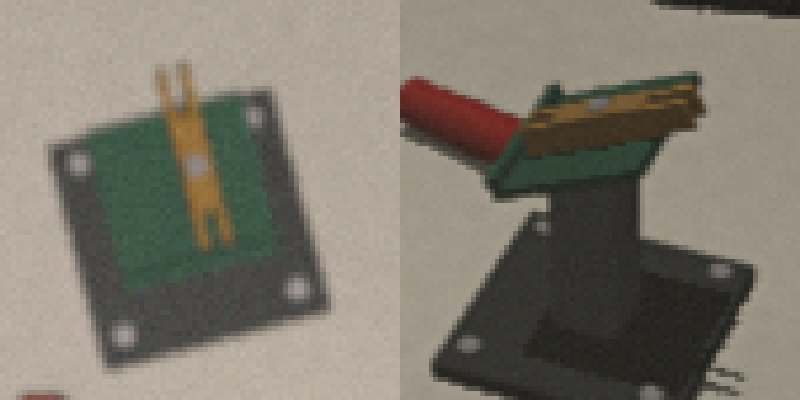

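The crop shows the green deck with its lip at the low side. The tong lies along the slope, about 9 mm off the deck's centreline, with forked ends and a solid middle at about (197,165). Next I'll set up a planner that prints increments.

```bash
cat >> h.py <<'E'
RD=Rot.from_euler("ZY",[np.radians(14.3),-np.radians(25)])   # deck frame
D0=np.array([.5715,-.0105,.110])
FLIP=Rot.from_euler("x",np.pi)
def deck(x,y,z): return D0+RD.apply([x,y,z]), RD*FLIP
def down(x,y,z,yaw): return np.array([x,y,z]), Rot.from_euler("z",np.radians(yaw))*FLIP
def plan(*wps,start=None):
    if start is None:
        from workcell import get_obs
        o=get_obs();p,R=np.array(o["position"]),Rot.from_quat(o["ee_rot"])
        print("t",round(o["clock"],2),"F",o["ft_force"].round(1),"w",round(o["grip_width"],3),"gf",round(o["grasp_force"],1))
    else: p,R=start
    for i,(tp,tR) in enumerate(wps):
        d=tp-p;rv=(R.inv()*tR).as_rotvec()
        n=max(np.linalg.norm(d)/.18,np.linalg.norm(rv)/.5,1e-9);n=int(np.ceil(n))
        for k in range(n):
            f=1/(n-k);q=np.round(R.inv().apply((tp-p)*f),3);r=np.round((R.inv()*tR).as_rotvec()*f,3)
            print(i,*q.tolist(),*r.tolist(),"rows",int(np.ceil(max(np.linalg.norm(q)/.0417,np.linalg.norm(r)/.125)*1.05)))
            p=p+R.apply(q);R=R*Rot.from_rotvec(r)
E
python3 - <<'E'
from h import *
for n in("top","scene"):
    c=dict(np.load(f"pics/{n}0.npz"));P=cloud(c);H=hsv(c)
    m=np.zeros((480,640),bool);m[205:255,275:345]=1
    b=m&(H[...,0]>8)&(H[...,0]<32)&(H[...,1]>90)&(P[...,2]>.08)
    q=RD.inv().apply(P[b]-D0);t=q[abs(q[:,2]-.016)<.004]
    (cc,wh,a)=cv2.minAreaRect(t[:,:2].astype(np.float32));print(n,np.percentile(t,[2,50,98],0).round(4).tolist(),np.round(cc,4),np.round(wh,4),a)
plan(deck(.01,-.009,.13),deck(.01,-.009,.06))
E
```

```text
top [[-0.0208, -0.0142, 0.0126], [0.0179, -0.0078, 0.0152], [0.0497, -0.0009, 0.0191]] [ 0.0149 -0.0074] [0.0753 0.0138] 0.4365490674972534
scene [[-0.0228, -0.016, 0.0122], [0.0184, -0.0116, 0.0144], [0.0521, -0.001, 0.0164]] [ 0.0136 -0.0085] [0.0171 0.0783] 89.9559097290039
t 0.1 F [ 0.4  0.2 -0.3] w 0.999 gf 0.0
0 0.117 -0.093 0.006 -0.01 0.109 0.046 rows 4
0 0.111 -0.099 0.017 -0.011 0.109 0.046 rows 4
0 0.104 -0.104 0.028 -0.01 0.109 0.045 rows 4
0 0.095 -0.109 0.038 -0.011 0.108 0.046 rows 4
1 -0.0 0.0 0.07 0.0 0.0 -0.0 rows 2
```

Emit:
jog_arm:
  increments:
    - [0.117,-0.093,0.006,-0.01,0.109,0.046,0.1]
    - [0.117,-0.093,0.006,-0.01,0.109,0.046,0.1]
    - [0.117,-0.093,0.006,-0.01,0.109,0.046,0.1]
    - [0.117,-0.093,0.006,-0.01,0.109,0.046,0.1]

```text
clock: 0.43
position: [0.3324, -0.429, 0.2499]
ee_rot: [0.979, 0.195, 0.055, -0.008]
ft_force: [1.6, -0.2, 0.9]
grip_width: 0.547
grasp_force: 0.0
```

Emit:
jog_arm:
  increments:
    - [0.111,-0.099,0.017,-0.011,0.109,0.046,0.1]
    - [0.111,-0.099,0.017,-0.011,0.109,0.046,0.1]
    - [0.111,-0.099,0.017,-0.011,0.109,0.046,0.1]
    - [0.111,-0.099,0.017,-0.011,0.109,0.046,0.1]

```text
clock: 0.77
position: [0.3981, -0.2947, 0.2445]
ee_rot: [0.979, 0.171, 0.108, -0.014]
ft_force: [1.1, 0.0, 0.2]
grip_width: 0.554
grasp_force: 0.0
```

Emit:
jog_arm:
  increments:
    - [0.104,-0.104,0.028,-0.01,0.109,0.045,0.1]
    - [0.104,-0.104,0.028,-0.01,0.109,0.045,0.1]
    - [0.104,-0.104,0.028,-0.01,0.109,0.045,0.1]
    - [0.104,-0.104,0.028,-0.01,0.109,0.045,0.1]

```text
clock: 1.1
position: [0.4642, -0.1606, 0.2387]
ee_rot: [0.975, 0.148, 0.162, -0.02]
ft_force: [0.0, 0.4, 0.2]
grip_width: 0.55
grasp_force: 0.0
```

Emit:
jog_arm:
  increments:
    - [0.095,-0.109,0.038,-0.011,0.108,0.046,0.1]
    - [0.095,-0.109,0.038,-0.011,0.108,0.046,0.1]
    - [0.095,-0.109,0.038,-0.011,0.108,0.046,0.1]
    - [0.095,-0.109,0.038,-0.011,0.108,0.046,0.1]
    - [0.095,-0.109,0.038,-0.011,0.108,0.046,0.1]

```text
clock: 1.52
position: [0.5304, -0.0248, 0.2327]
ee_rot: [0.968, 0.125, 0.215, -0.027]
ft_force: [-0.3, -1.1, -0.0]
grip_width: 0.547
grasp_force: 0.0
```

```bash
python3 - <<'E'
from h import *
from workcell import get_obs,optics
o=get_obs();R=Rot.from_quat(o["ee_rot"])
print("deckpos",RD.inv().apply(o["position"]-D0).round(4),(((RD*FLIP).inv()*R).as_rotvec()).round(4))
plan(deck(.014,-.008,.06),deck(.014,-.008,.027))
c=optics.camera("wrist");cv2.imwrite("pics/w1.png",c["color"][...,::-1])
P=cloud(c);H=hsv(c);q=RD.inv().apply(P.reshape(-1,3)-D0).reshape(P.shape)
ok=c["depth"]>0
b=ok&(H[...,0]>8)&(H[...,0]<32)&(H[...,1]>90)&(q[...,2]>.009)&(q[...,2]<.03)&(abs(q[...,0])<.08)&(abs(q[...,1])<.05)
t=q[b];print(len(t),np.percentile(t,[1,50,99],0).round(4).tolist(),cv2.minAreaRect(t[:,:2].astype(np.float32)))
g=ok&(H[...,0]>40)&(H[...,0]<90)&(H[...,1]>60)&(abs(q[...,2])<.006)&(abs(q[...,0])<.06)
t=q[g];print(len(t),np.percentile(t,[1,50,99],0).round(4).tolist(),cv2.minAreaRect(t[:,:2].astype(np.float32)))
E
```

```text
deckpos [ 0.0126 -0.0037  0.1295] [ 0.0021  0.0007 -0.007 ]
t 1.52 F [-0.3 -1.1 -0. ] w 0.547 gf 0.0
0 0.001 0.004 0.07 -0.002 -0.001 0.007 rows 2
1 0.0 0.0 0.033 -0.0 0.0 0.0 rows 1
2104 [[-0.0238, -0.0142, 0.013], [0.0181, -0.0074, 0.0159], [0.0534, -0.0006, 0.0177]] ((0.014529991894960403, -0.007439957000315189), (0.07957955449819565, 0.013703114353120327), 0.19612570106983185)
9196 [[-0.0359, -0.0336, -0.0012], [-0.0003, 0.0072, 0.0004], [0.0338, 0.0349, 0.0058]] ((-0.0017827823758125305, 0.0006263256072998047), (0.07235302031040192, 0.07031417638063431), 0.24573597311973572)
```

View pics/w1.png

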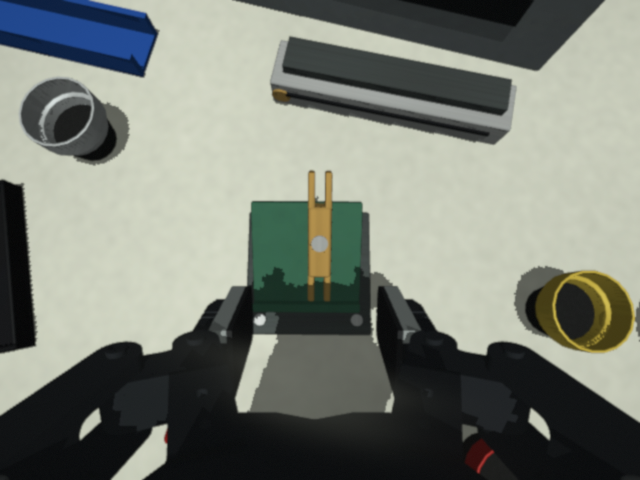

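The wrist view shows the tong centred at (319,240) on the deck. My deck frame agrees within 2 mm. Now I'll descend and grip.

Emit:
jog_arm:
  increments:
    - [0.002,0.004,0.04,-0.002,0,0.007,0.1]
    - [0.002,0.004,0.075,-0.002,0,0.007,0.1]
    - [0.002,0.004,0.095,-0.002,0,0.007,0.1]
    - [0.002,0.004,0.102,-0.002,0,0.007,0.1]
    - [0.002,0.004,0.102,-0.002,0,0.007,0.1]
  grip_force: 40

```text
clock: 1.98
position: [0.5729, -0.0241, 0.1391]
ee_rot: [0.97, 0.118, 0.213, -0.027]
ft_force: [0.1, 1.3, 0.1]
grip_width: 0.55
grasp_force: 0.0
```

Emit:
jog_arm:
  increments:
    - [0,0,0,0,0,0,-1]
    - [0,0,0,0,0,0,-1]
    - [0,0,0,0,0,0,-1]
    - [0,0,0,0,0,0,-1]
    - [0,0,0,0,0,0,-1]

```text
clock: 2.4
position: [0.5741, -0.0242, 0.1427]
ee_rot: [0.969, 0.118, 0.216, -0.025]
ft_force: [-4.3, -0.7, 6.0]
grip_width: 0.149
grasp_force: 39.6
```

```bash
python3 - <<'E'
from h import *
from workcell import get_obs,optics
o=get_obs();R=Rot.from_quat(o["ee_rot"])
print("deckpos",RD.inv().apply(o["position"]-D0).round(4),(((RD*FLIP).inv()*R).as_rotvec()).round(4))
T=(.4907,.2825)
plan(deck(.0145,-.0075,.11),down(*T,.16,26.4),down(*T,.055,26.4))
E
```

```text
deckpos [ 0.0131 -0.0139  0.03  ] [-0.0053  0.0015  0.0063]
t 2.4 F [-4.3 -0.7  6. ] w 0.149 gf 39.6
0 0.002 -0.006 -0.08 0.005 -0.001 -0.006 rows 3
1 0.0 -0.156 0.031 0.023 -0.218 -0.104 rows 5
1 0.024 -0.153 0.032 0.023 -0.217 -0.104 rows 4
2 -0.0 -0.0 0.105 0.0 -0.0 -0.0 rows 3
```

Emit:
jog_arm:
  increments:
    - [0,0,-0.03,0,0,0,-1]
    - [0,0,-0.06,0,0,0,-1]
    - [0,0,-0.09,0,0,0,-1]
    - [0,0,-0.09,0,0,0,-1]
    - [0,0,-0.09,0,0,0,-1]

```text
clock: 2.82
position: [0.5374, -0.0336, 0.2252]
ee_rot: [0.969, 0.118, 0.217, -0.024]
ft_force: [0.4, -0.1, -1.6]
grip_width: 0.149
grasp_force: 39.6
```

```bash
python3 - <<'E'
from h import *
from workcell import get_obs,optics
o=get_obs();R=Rot.from_quat(o["ee_rot"]);print("deckpos",RD.inv().apply(o["position"]-D0).round(4))
T=(.4907,.2825)
plan(down(*T,.16,26.4),down(*T,.06,26.4))
c=optics.camera("wrist");P=cloud(c);H=hsv(c);q=R.inv().apply(P.reshape(-1,3)-o["position"]).reshape(P.shape)
b=(c["depth"]>0)&(H[...,0]>8)&(H[...,0]<32)&(H[...,1]>90)&(abs(q)<.06).all(-1)
t=q[b];print(len(t),np.percentile(t,[1,50,99],0).round(4).tolist());A=t-t.mean(0);print(np.linalg.svd(A)[2][0].round(3))
E
```

```text
deckpos [ 0.0135 -0.014   0.1208]
t 2.82 F [ 0.4 -0.1 -1.6] w 0.149 gf 39.6
0 0.0 -0.159 0.035 0.026 -0.219 -0.108 rows 5
0 0.025 -0.157 0.037 0.027 -0.218 -0.107 rows 5
1 0.0 -0.0 0.1 -0.0 -0.001 -0.0 rows 3
5896 [[-0.0382, -0.0058, 0.0083], [0.0075, 0.0008, 0.0142], [0.0391, 0.0077, 0.0248]]
[-1.    -0.004 -0.029]
```

Emit:
jog_arm:
  increments:
    - [0.0,-0.159,0.035,0.026,-0.219,-0.108,-1]
    - [0.0,-0.159,0.035,0.026,-0.219,-0.108,-1]
    - [0.0,-0.159,0.035,0.026,-0.219,-0.108,-1]
    - [0.0,-0.159,0.035,0.026,-0.219,-0.108,-1]
    - [0.0,-0.159,0.035,0.026,-0.219,-0.108,-1]

```text
clock: 3.28
position: [0.5104, 0.1337, 0.189]
ee_rot: [0.978, 0.18, 0.106, -0.016]
ft_force: [-0.9, 0.6, -1.5]
grip_width: 0.152
grasp_force: 39.6
```

Emit:
jog_arm:
  increments:
    - [0.025,-0.157,0.037,0.027,-0.218,-0.107,-1]
    - [0.025,-0.157,0.037,0.027,-0.218,-0.107,-1]
    - [0.025,-0.157,0.037,0.027,-0.218,-0.107,-1]
    - [0.025,-0.157,0.037,0.027,-0.218,-0.107,-1]
    - [0.025,-0.157,0.037,0.027,-0.218,-0.107,-1]

```text
clock: 3.7
position: [0.4845, 0.2922, 0.156]
ee_rot: [0.972, 0.234, -0.004, -0.005]
ft_force: [-2.1, 0.3, -0.7]
grip_width: 0.152
grasp_force: 39.7
```

Emit:
jog_arm:
  increments:
    - [0,0,0,0,0,0,-1]
    - [0,0,0,0,0,0,-1]
    - [0,0,0,0,0,0,-1]

```text
clock: 3.95
position: [0.4899, 0.2821, 0.158]
ee_rot: [0.974, 0.228, -0.002, -0.002]
ft_force: [0.7, -0.3, -0.3]
grip_width: 0.152
grasp_force: 39.7
```

```bash
python3 - <<'E'
from h import *
T=(.4907,.2825)
plan(down(*T,.06,26.4),down(*T,.034,26.4))
from workcell import get_obs
print(get_obs()["position"])
E
```

```text
t 3.95 F [ 0.7 -0.3 -0.3] w 0.152 gf 39.7
0 0.001 0.0 0.098 -0.005 0.003 -0.001 rows 3
1 0.0 0.0 0.026 0.0 -0.0 0.0 rows 1
[0.48988203 0.28209232 0.15799562]
```

Lower in steps to contact, watching force.

Emit:
jog_arm:
  increments:
    - [0,0,0.04,0,0,0,-1]
    - [0,0,0.08,0,0,0,-1]
    - [0,0,0.11,0,0,0,-1]
    - [0,0,0.118,0,0,0,-1]
    - [0,0,0.118,0,0,0,-1]

```text
clock: 4.37
position: [0.4884, 0.2819, 0.0388]
ee_rot: [0.974, 0.228, -0.003, -0.002]
ft_force: [-0.0, 0.7, -0.6]
grip_width: 0.153
grasp_force: 39.7
```

Emit:
jog_arm:
  increments:
    - [0,0,0.004,0,0,0,-1]
    - [0,0,0.008,0,0,0,-1]
    - [0,0,0.008,0,0,0,-1]

```text
clock: 4.62
position: [0.4898, 0.284, 0.0336]
ee_rot: [0.974, 0.229, -0.0, -0.002]
ft_force: [0.9, 0.4, -0.8]
grip_width: 0.151
grasp_force: 39.7
```

Emit:
jog_arm:
  increments:
    - [0,0,0.002,0,0,0,-1]
    - [0,0,0.002,0,0,0,-1]

```text
clock: 4.78
position: [0.4898, 0.2841, 0.0333]
ee_rot: [0.974, 0.229, -0.0, -0.002]
ft_force: [-6.8, -6.7, 22.4]
grip_width: 0.15
grasp_force: 42.6
```

Emit:
jog_arm:
  increments:
    - [0,0,0.002,0,0,0,-1]
    - [0,0,0.002,0,0,0,-1]

```text
clock: 4.95
position: [0.4903, 0.2844, 0.0328]
ee_rot: [0.974, 0.229, 0.0, -0.001]
ft_force: [-12.1, -10.4, 39.0]
grip_width: 0.151
grasp_force: 45.3
```

Emit:
jog_arm:
  increments:
    - [0,0,-0.003,0,0,0,-1]
    - [0,0,-0.003,0,0,0,-0.1]
    - [0,0,-0.003,0,0,0,-0.1]
    - [0,0,-0.003,0,0,0,-0.1]

```text
clock: 5.28
position: [0.4891, 0.2839, 0.0317]
ee_rot: [0.973, 0.229, -0.001, -0.002]
ft_force: [0.9, 0.2, -0.5]
grip_width: 0.446
grasp_force: 0.0
```

Emit:
jog_arm:
  increments:
    - [0,0,-0.03,0,0,0,-0.1]
    - [0,0,-0.06,0,0,0,-0.1]
    - [0,0,-0.1,0,0,0,0.5]
    - [0,0,-0.13,0,0,0,1]
    - [0,0,-0.13,0,0,0,1]

```text
clock: 5.7
position: [0.4915, 0.2855, 0.1675]
ee_rot: [0.973, 0.229, 0.002, -0.003]
ft_force: [0.6, 1.0, -0.2]
grip_width: 0.856
grasp_force: 0.0
```

Emit:
jog_arm:
  increments:
    - [0,0,0,0,0,0,1]
    - [0,0,0,0,0,0,1]

```text
clock: 5.87
position: [0.4893, 0.283, 0.1608]
ee_rot: [0.973, 0.229, -0.002, -0.002]
ft_force: [-0.4, -0.8, -0.3]
grip_width: 0.997
grasp_force: 0.0
```

```bash
python3 - <<'E'
from h import *
from workcell import get_obs,optics
o=get_obs()
plan(down(.620,.2217,.18,14.3))
c=optics.camera("wrist");P=cloud(c);H=hsv(c)
b=(c["depth"]>0)&(H[...,0]>8)&(H[...,0]<32)&(H[...,1]>90)&(P[...,2]<.05)&(abs(P[...,1]-.28)<.08)
q=Rot.from_euler("z",np.radians(26.4)).inv().apply(P[b]-[.4907,.2825,0]);print(len(q),np.percentile(q,[1,50,99],0).round(4).tolist() if len(q) else 0)
m=(c["depth"]>0)&(abs(P[...,2]-.058)<.006)&(np.hypot(P[...,0]-.641,P[...,1]-.2217)<.05);p=P[m]
if len(p)>20:print(len(p),cv2.minEnclosingCircle(p[:,:2].astype(np.float32)),circ(p))
cv2.imwrite("pics/w2.png",c["color"][...,::-1])
E
```

```text
t 5.87 F [-0.4 -0.8 -0.3] w 0.997 gf 0.0
0 0.09 0.113 -0.02 -0.004 0.003 0.212 rows 4
2060 [[-0.0403, -0.0064, 0.0026], [0.0056, 0.0011, 0.0189], [0.039, 0.009, 0.0208]]
2630 ((0.6401342153549194, 0.22247762978076935), 0.03166215121746063) (array([0.64003098, 0.22304539]), np.float64(0.02969058064182308))
```

Emit:
jog_arm:
  increments:
    - [0.09,0.113,-0.02,-0.004,0.003,0.212,1]
    - [0.09,0.113,-0.02,-0.004,0.003,0.212,1]
    - [0.09,0.113,-0.02,-0.004,0.003,0.212,1]
    - [0.09,0.113,-0.02,-0.004,0.003,0.212,1]
    - [0.09,0.113,-0.02,-0.004,0.003,0.212,1]

```text
clock: 6.33
position: [0.6243, 0.2176, 0.1786]
ee_rot: [0.993, 0.121, -0.0, 0.0]
ft_force: [0.4, -0.3, -0.3]
grip_width: 0.996
grasp_force: 0.0
```

Emit:
jog_arm:
  increments:
    - [0,0,0,0,0,0,1]
    - [0,0,0,0,0,0,1]
    - [0,0,0,0,0,0,1]

```text
clock: 6.58
position: [0.6191, 0.2233, 0.1799]
ee_rot: [0.992, 0.126, -0.001, -0.001]
ft_force: [-0.6, 0.6, -0.5]
grip_width: 1.0
grasp_force: 0.0
```

```bash
python3 - <<'E'
from h import *
from workcell import get_obs,optics
c=optics.camera("wrist");P=cloud(c)
m=(c["depth"]>0)&(abs(P[...,2]-.058)<.005)&(np.hypot(P[...,0]-.641,P[...,1]-.2217)<.05);p=P[m]
print(len(p),cv2.minEnclosingCircle(p[:,:2].astype(np.float32)),circ(p))
s=circ(p)[0];print(get_obs()["position"]);plan(down(*s,.12,14.3),down(*s,.063,14.3))
E
```

```text
1396 ((0.6405127644538879, 0.22256454825401306), 0.031162112951278687) (array([0.64094893, 0.22271569]), np.float64(0.029536296953536646))
[0.61924454 0.22318495 0.18022913]
t 6.63 F [-0.5  0.   0.1] w 0.997 gf 0.0
0 0.021 0.006 0.06 -0.001 0.001 0.002 rows 2
1 -0.0 -0.0 0.057 0.0 -0.0 0.0 rows 2
```

Emit:
jog_arm:
  increments:
    - [0.021,0.006,0.03,0,0,0,1]
    - [0.021,0.006,0.06,0,0,0,1]
    - [0.021,0.006,0.09,0,0,0,1]
    - [0.021,0.006,0.117,0,0,0,1]
    - [0.021,0.006,0.117,0,0,0,1]
  grip_force: 35

```text
clock: 7.05
position: [0.6388, 0.2207, 0.0578]
ee_rot: [0.992, 0.125, -0.004, 0.001]
ft_force: [-0.7, -0.1, -1.0]
grip_width: 1.001
grasp_force: 0.0
```

Emit:
jog_arm:
  increments:
    - [0,0,0,0,0,0,1]
    - [0,0,0,0,0,0,0.3]
    - [0,0,0,0,0,0,0.3]
    - [0,0,0,0,0,0,0.3]
    - [0,0,0,0,0,0,0.3]

```text
clock: 7.47
position: [0.6436, 0.2227, 0.067]
ee_rot: [0.992, 0.125, 0.002, -0.001]
ft_force: [-1.1, 0.5, 6.9]
grip_width: 0.705
grasp_force: 36.5
```

```bash
python3 - <<'E'
from h import *
from workcell import get_obs,optics
print(get_obs()["position"])
c=optics.camera("scene");cv2.imwrite("pics/s2.png",cv2.resize(c["color"][150:270,330:490,::-1],(640,480),interpolation=cv2.INTER_CUBIC))
plan(down(.6405,.2225,.063,14.3))
E
```

```text
[0.64356883 0.2226947  0.06695111]
t 7.52 F [-1.  -0.1  7.4] w 0.707 gf 36.5
0 -0.003 -0.001 0.004 -0.001 -0.005 0.0 rows 1
```

View pics/s2.png

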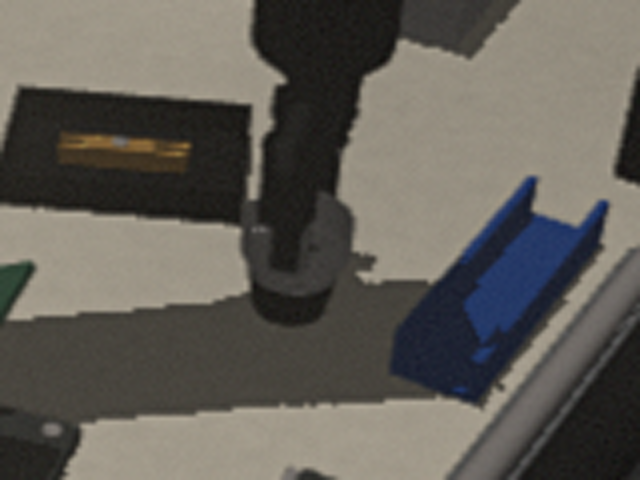

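The scene crop shows the cup held at (295,250) and the tong lying in the tray at (125,150). Lift.

Emit:
jog_arm:
  increments:
    - [0,0,-0.02,0,0,0,0.3]
    - [0,0,-0.06,0,0,0,0.3]
    - [0,0,-0.1,0,0,0,0.3]
    - [0,0,-0.14,0,0,0,0.3]
    - [0,0,-0.17,0,0,0,0.3]

```text
clock: 7.93
position: [0.6426, 0.2222, 0.2393]
ee_rot: [0.992, 0.125, 0.003, -0.001]
ft_force: [0.4, -0.1, -1.4]
grip_width: 0.701
grasp_force: 38.7
```

Emit:
jog_arm:
  increments:
    - [0,0,0,0,0,0,0.3]
    - [0,0,0,0,0,0,0.3]

```text
clock: 8.1
position: [0.643, 0.2223, 0.2373]
ee_rot: [0.992, 0.125, 0.003, -0.001]
ft_force: [-0.2, -0.7, -1.9]
grip_width: 0.706
grasp_force: 38.7
```

```bash
python3 - <<'E'
from h import *
plan(deck(-.004,.0005,.15))
E
```

```text
t 8.1 F [-0.2 -0.7 -1.9] w 0.706 gf 38.7
0 -0.097 0.104 -0.004 -0.001 0.215 -0.0 rows 4
0 -0.094 0.103 -0.025 -0.0 0.215 0.0 rows 4
```

Emit:
jog_arm:
  increments:
    - [-0.097,0.104,-0.004,0,0.215,0,0.3]
    - [-0.097,0.104,-0.004,0,0.215,0,0.3]
    - [-0.097,0.104,-0.004,0,0.215,0,0.3]
    - [-0.097,0.104,-0.004,0,0.215,0,0.3]
    - [-0.097,0.104,-0.004,0,0.215,0,0.3]

```text
clock: 8.52
position: [0.5714, 0.0886, 0.2358]
ee_rot: [0.987, 0.12, 0.105, -0.011]
ft_force: [0.6, -0.4, -1.4]
grip_width: 0.703
grasp_force: 38.8
```

Emit:
jog_arm:
  increments:
    - [-0.094,0.103,-0.025,0,0.215,0,0.3]
    - [-0.094,0.103,-0.025,0,0.215,0,0.3]
    - [-0.094,0.103,-0.025,0,0.215,0,0.3]
    - [-0.094,0.103,-0.025,0,0.215,0,0.3]
    - [-0.094,0.103,-0.025,0,0.215,0,0.3]

```text
clock: 8.93
position: [0.5015, -0.0336, 0.2405]
ee_rot: [0.97, 0.118, 0.211, -0.025]
ft_force: [0.4, -0.5, -1.6]
grip_width: 0.704
grasp_force: 38.9
```

Emit:
jog_arm:
  increments:
    - [0,0,0,0,0,0,0.3]
    - [0,0,0,0,0,0,0.3]
    - [0,0,0,0,0,0,0.3]

```text
clock: 9.18
position: [0.5053, -0.026, 0.2415]
ee_rot: [0.969, 0.122, 0.212, -0.027]
ft_force: [0.2, -0.4, -1.6]
grip_width: 0.701
grasp_force: 38.9
```

```bash
cat >> h.py <<'E'
def rim(c,o):
    """rim circle of a held cup in the tool frame"""
    R=Rot.from_quat(o["ee_rot"]);P=cloud(c);q=R.inv().apply(P.reshape(-1,3)-o["position"])
    q=q[(c["depth"].ravel()>0)&(np.hypot(q[:,0],q[:,1])<.05)&(q[:,2]>-.01)&(q[:,2]<.03)]
    return q
E
python3 - <<'E'
from h import *
from workcell import get_obs,optics
c=optics.camera("wrist");o=get_obs();R=Rot.from_quat(o["ee_rot"])
print("deckpos",RD.inv().apply(o["position"]-D0).round(4),(((RD*FLIP).inv()*R).as_rotvec()).round(4))
cv2.imwrite("pics/w3.png",c["color"][...,::-1])
P=cloud(c);q=R.inv().apply(P.reshape(-1,3)-o["position"]).reshape(P.shape)
H=hsv(c);m=(c["depth"]>0)&(np.hypot(q[...,0],q[...,1])<.036)&(q[...,2]>-.01)&(q[...,2]<.07)&(H[...,2]>0)
t=q[m];print(len(t),np.histogram(t[:,2],np.arange(-.01,.071,.004)))
k=(t[:,2]<.012)&(abs(t[:,1])<.026);print(np.percentile(t[k],[0,5,50,95,100],0).round(4).tolist())
E
```

```text
deckpos [-0.0058  0.0015  0.1479] [ 0.0021 -0.0064 -0.0014]
27496 (array([ 639,  593,  533,  752, 4064, 1933, 1731, 1514, 1395, 2866, 1500,
       1093, 8559,  324,    0,    0,    0,    0,    0,    0]), array([-0.01 , -0.006, -0.002,  0.002,  0.006,  0.01 ,  0.014,  0.018,
        0.022,  0.026,  0.03 ,  0.034,  0.038,  0.042,  0.046,  0.05 ,
        0.054,  0.058,  0.062,  0.066,  0.07 ]))
[[-0.0339, -0.026, 0.0048], [-0.0317, -0.0243, 0.006], [-0.0206, -0.0015, 0.0078], [0.0273, 0.0238, 0.0114], [0.0282, 0.026, 0.012]]
```

View pics/w3.png

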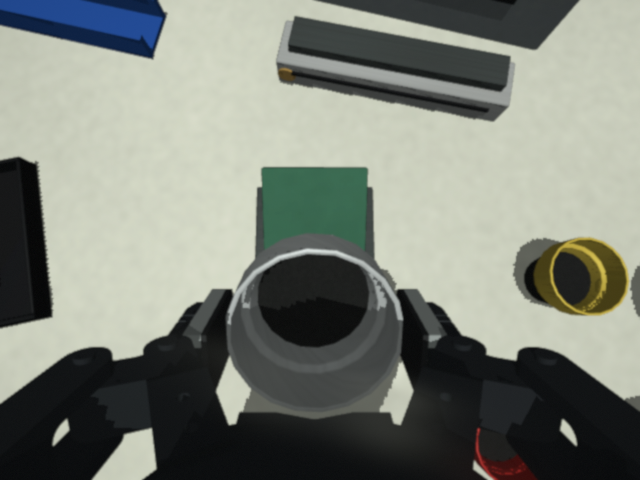

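The wrist view shows the silver cup held at (315,320), its axis along the tool and the deck clear ahead of it. Its underside is 67 mm from the TCP. Lower it.

Emit:
jog_arm:
  increments:
    - [0.002,0.001,0.025,-0.002,0.006,0,0.3]
    - [0.002,0.001,0.05,-0.002,0.006,0,0.3]
    - [0.002,0.001,0.07,-0.002,0.006,0,0.3]
    - [0.002,0.001,0.077,-0.002,0.006,0,0.3]
    - [0.002,0.001,0.077,-0.002,0.006,0,0.3]

```text
clock: 9.65
position: [0.54, -0.0177, 0.1728]
ee_rot: [0.968, 0.122, 0.216, -0.028]
ft_force: [-1.3, -0.6, 3.3]
grip_width: 0.704
grasp_force: 39.4
```

Emit:
jog_arm:
  increments:
    - [0,0,0.002,0,0,0,0.3]
    - [0,0,0.002,0,0,0,0.3]
    - [0,0,0.002,0,0,0,0.3]

```text
clock: 9.9
position: [0.5409, -0.0176, 0.1725]
ee_rot: [0.968, 0.122, 0.216, -0.027]
ft_force: [-2.1, 1.9, 8.8]
grip_width: 0.703
grasp_force: 39.9
```

```bash
cat >> h.py <<'E'
def dp():
    from workcell import get_obs
    o=get_obs();R=Rot.from_quat(o["ee_rot"])
    print("t",round(o["clock"],2),"deckpos",RD.inv().apply(o["position"]-D0).round(4),((RD*FLIP).inv()*R).as_rotvec().round(4),"F",RD.inv().apply(o["ft_force"]).round(1))
E
python3 -c "
from h import *
dp()"
```

```text
t 9.9 deckpos [-0.0021  0.0006  0.0699] [ 0.      0.0032 -0.0016] F [2.3 2.4 8.7]
```

Emit:
jog_arm:
  increments:
    - [0,0,0.002,0,0,0,0.3]
    - [0,0,0.002,0,0,0,0.3]
    - [0,0,0.002,0,0,0,0.3]

```text
clock: 10.15
position: [0.5425, -0.0174, 0.1719]
ee_rot: [0.968, 0.122, 0.217, -0.027]
ft_force: [-6.3, 1.9, 18.1]
grip_width: 0.701
grasp_force: 40.9
```

```bash
python3 - <<'E'
from h import *
from workcell import get_obs,optics
dp()
c=optics.camera("wrist");P=cloud(c);q=RD.inv().apply(P.reshape(-1,3)-D0)
t=q[(c["depth"].ravel()>0)&(np.hypot(q[:,0]+.005,q[:,1])<.018)&(q[:,2]>.02)&(q[:,2]<.035)]
ct=t.mean(0);V=np.linalg.svd((t-ct)[::5])[2][2];print(len(t),"cup floor",ct.round(4),(V*np.sign(V[2])).round(3))
E
```

```text
t 10.15 deckpos [-0.0009  0.0005  0.0687] [-0.0009  0.0049 -0.0019] F [ 2.5  3.5 18.8]
5526 cup floor [-0.0048  0.      0.0286] [ 0.123 -0.02   0.992]
```

```bash
python3 - <<'E'
from h import *
from workcell import optics
c=optics.camera("wrist");P=cloud(c);q=RD.inv().apply(P.reshape(-1,3)-D0);ok=c["depth"].ravel()>0
for r in(.008,.012,.016):
    t=q[ok&(np.hypot(q[:,0]+.004,q[:,1])<r)&(q[:,2]>.02)&(q[:,2]<.036)]
    A=np.c_[t[:,:2],np.ones(len(t))];s,res,*_=np.linalg.lstsq(A,t[:,2],rcond=None);print(r,s.round(4),np.std(A@s-t[:,2]).round(4),t.min(0).round(3),t.max(0).round(3))
f=q[ok&(abs(q[:,1])<.012)&(q[:,2]>.01)&(q[:,2]<.07)]
for a in np.arange(-.042,.036,.004):
    k=f[(f[:,0]>=a)&(f[:,0]<a+.004),2]
    if len(k):print(round(a,3),len(k),np.percentile(k,[2,50,98]).round(4))
E
```

```text
0.008 [-0.1242  0.0198  0.028 ] 0.0006 [-0.012 -0.008  0.026] [0.004 0.008 0.031]
0.012 [-0.1237  0.0246  0.028 ] 0.0006 [-0.016 -0.012  0.025] [0.008 0.012 0.031]
0.016 [-0.1236  0.0234  0.028 ] 0.0006 [-0.02  -0.016  0.025] [0.012 0.016 0.032]
-0.038 41 [0.0432 0.0447 0.0518]
-0.034 3015 [0.033  0.0519 0.0665]
-0.03 1143 [0.0303 0.0352 0.0661]
-0.026 502 [0.0298 0.031  0.0325]
-0.022 494 [0.029  0.0305 0.0318]
-0.018 514 [0.0287 0.03   0.0312]
-0.014 508 [0.0281 0.0294 0.0308]
-0.01 526 [0.0277 0.029  0.0304]
-0.006 521 [0.027  0.0285 0.0297]
-0.002 532 [0.0267 0.028  0.0293]
0.002 535 [0.0261 0.0275 0.0288]
0.006 533 [0.0256 0.027  0.0283]
0.01 524 [0.0252 0.0266 0.0279]
0.014 183 [0.0249 0.0263 0.0363]
0.018 1 [0.0364 0.0364 0.0364]
0.022 545 [0.0383 0.0523 0.06  ]
0.026 427 [0.047 0.058 0.06 ]
```

The cup has pivoted 7° in the pads. I'll lift off a little, correct the tilt with the tool and check again.

Emit:
jog_arm:
  increments:
    - [0,0,-0.006,0,0,0,0.3]
    - [-0.003,0,-0.008,0,0.06,0,0.3]
    - [-0.006,0,-0.008,0,0.124,0,0.3]
    - [-0.006,0,-0.008,0,0.124,0,0.3]
    - [-0.006,0,-0.008,0,0.124,0,0.3]

```text
clock: 10.67
position: [0.5308, -0.021, 0.1733]
ee_rot: [0.954, 0.119, 0.273, -0.034]
ft_force: [0.5, 0.2, -1.0]
grip_width: 0.705
grasp_force: 39.3
```

Emit:
jog_arm:
  increments:
    - [0,0,0,0,0,0,0.3]
    - [0,0,0,0,0,0,0.3]

```text
clock: 10.83
position: [0.5321, -0.0207, 0.1743]
ee_rot: [0.954, 0.12, 0.274, -0.034]
ft_force: [0.5, -1.1, -0.9]
grip_width: 0.704
grasp_force: 39.3
```

```bash
cat >> h.py <<'E'
def floor(x0=-.004,h=.026,save=None):
    from workcell import optics
    c=optics.camera("wrist");P=cloud(c);q=RD.inv().apply(P.reshape(-1,3)-D0);ok=c["depth"].ravel()>0
    z=np.median(q[ok&(np.hypot(q[:,0]-x0,q[:,1])<.006)][:,2])
    t=q[ok&(np.hypot(q[:,0]-x0,q[:,1])<.04)&(abs(q[:,2]-z)<.012)]
    s=q[ok&(np.hypot(q[:,0]-x0,q[:,1])<.012)&(abs(q[:,2]-z)<.006)]
    A=np.c_[s[:,:2],np.ones(len(s))];co=np.linalg.lstsq(A,s[:,2],rcond=None)[0]
    n=np.array([-co[0],-co[1],1]);n/=np.linalg.norm(n)
    # rim points: whole cup inside height band above floor
    d=(q-[x0,0,co@[x0,0,1]])@n
    r=q[ok&(abs(d-.034)<.0015)&(np.hypot(q[:,0]-x0,q[:,1])<.045)]
    fl=t[abs((t-[x0,0,co@[x0,0,1]])@n)<.0012]
    (cc,rr)=cv2.minEnclosingCircle(fl[:,:2].astype(np.float32))
    print("floor n",n.round(3),"z at x0",(co@[x0,0,1]).round(4),"floor circle",np.round(cc,4),round(rr,4),"rim",circ(r)[0].round(4),circ(r)[1].round(4),len(r),np.percentile(r,[2,98],0).round(4).tolist())
    if save:cv2.imwrite(save,c["color"][...,::-1])
E
python3 -c "
from h import *
dp();floor()"
```

```text
t 10.83 deckpos [-0.0097 -0.0002  0.0754] [-0.0005  0.1236 -0.0009] F [-0.2 -1.2 -0.9]Traceback (most recent call last):
  File "<string>", line 3, in <module>
    dp();floor()
         ~~~~~^^
  File "h.py", line 51, in floor
    print("floor n",n.round(3),"z at x0",(co@[x0,0,1]).round(4),"floor circle",np.round(cc,4),round(rr,4),"rim",circ(r)[0].round(4),circ(r)[1].round(4),len(r),np.percentile(r,[2,98],0).round(4).tolist())
                                                                                                                                                               ~~~~~~~~~~~~~^^^^^^^^^^^^
    return _quantile_unchecked(
        a, q, axis, out, overwrite_input, method, keepdims, weights)
    return _ureduce(a,
                    func=_quantile_ureduce_func,
    ...<5 lines>...
                    overwrite_input=overwrite_input,
                    method=method)
    r = func(a, **kwargs)
    result = _quantile(arr,
                       quantiles=q,
    ...<2 lines>...
                       out=out,
                       weights=wgt)
    slices_having_nans = np.isnan(arr[-1, ...])
                                  ~~~^^^^^^^^^
IndexError: index -1 is out of bounds for axis 0 with size 0
```

```bash
sed -i 's/,np.percentile(r,\[2,98\],0).round(4).tolist())/,r.min(0).round(4) if len(r) else 0)/; s/circ(r)\[0\].round(4),circ(r)\[1\].round(4),//' h.py; sed -i 's/abs(d-.034)<.0015/abs(d-.033)<.003/' h.py; python3 - <<'E'
from h import *
from workcell import optics
floor(-.004)
c=optics.camera("wrist");P=cloud(c);q=RD.inv().apply(P.reshape(-1,3)-D0);ok=c["depth"].ravel()>0
f=q[ok&(abs(q[:,1])<.012)&(q[:,2]>.01)&(q[:,2]<.08)]
for a in np.arange(-.042,.036,.006):
    k=f[(f[:,0]>=a)&(f[:,0]<a+.006),2]
    if len(k):print(round(a,3),len(k),np.percentile(k,[2,50,98]).round(4))
E
```

```text
floor n [0.959 0.002 0.283] z at x0 0.1262 floor circle [-0.0087 -0.0012] 0.0287 rim 0 0
-0.042 2775 [0.0445 0.0573 0.0683]
-0.036 1423 [0.0331 0.0387 0.0459]
-0.03 716 [0.0329 0.0342 0.0356]
-0.024 738 [0.0331 0.0345 0.0358]
-0.018 740 [0.0335 0.0347 0.036 ]
-0.012 774 [0.0337 0.035  0.0362]
-0.006 772 [0.0339 0.0352 0.0365]
-0.0 802 [0.0341 0.0355 0.0366]
0.006 622 [0.0343 0.0357 0.0369]
0.012 397 [0.0523 0.0695 0.071 ]
0.018 754 [0.0493 0.0623 0.0706]
```

Emit:
jog_arm:
  increments:
    - [0.008,0,0,0,-0.04,0,0.3]
    - [0.008,0,0.003,0,-0.04,0,0.3]
    - [0.008,0,0.006,0,-0.04,0,0.3]
    - [0.008,0,0.007,0,-0.04,0,0.3]
    - [0.008,0,0.007,0,-0.04,0,0.3]

```text
clock: 11.4
position: [0.5411, -0.0186, 0.1711]
ee_rot: [0.959, 0.12, 0.255, -0.032]
ft_force: [-0.6, 0.2, -2.4]
grip_width: 0.7
grasp_force: 39.3
```

```bash
cat >> h.py <<'E'
def prof(lo=.01,hi=.12,st=.006):
    from workcell import optics
    c=optics.camera("wrist");P=cloud(c);q=RD.inv().apply(P.reshape(-1,3)-D0);ok=c["depth"].ravel()>0
    for ax in(0,1):
        f=q[ok&(abs(q[:,1-ax]-(-.005 if ax else 0))<.008)&(q[:,2]>lo)&(q[:,2]<hi)]
        print("xy"[ax],[(round(a,3),*np.percentile(k,[2,50,98]).round(4).tolist()) for a in np.arange(-.042,.04,st) if len(k:=f[(f[:,ax]>=a)&(f[:,ax]<a+st),2])>5])
E
python3 -c "
from h import *
dp();prof(hi=.08)"
```

```text
t 11.4 deckpos [-0.0027 -0.0003  0.0687] [-0.0001  0.0835  0.0006] F [-1.5  0.4 -1.9]
x [(np.float64(-0.036), 0.0388, 0.0515, 0.0627), (np.float64(-0.03), 0.0273, 0.0319, 0.0397), (np.float64(-0.024), 0.0271, 0.0282, 0.0295), (np.float64(-0.018), 0.0269, 0.0283, 0.0295), (np.float64(-0.012), 0.0269, 0.0283, 0.0295), (np.float64(-0.006), 0.027, 0.0283, 0.0295), (np.float64(-0.0), 0.027, 0.0282, 0.0295), (np.float64(0.006), 0.027, 0.0282, 0.0295), (np.float64(0.012), 0.027, 0.0283, 0.0295), (np.float64(0.018), 0.0608, 0.0618, 0.0629), (np.float64(0.024), 0.0419, 0.0577, 0.0632)]
y [(np.float64(-0.036), 0.0518, 0.0681, 0.0797), (np.float64(-0.03), 0.0293, 0.0397, 0.0614), (np.float64(-0.024), 0.0266, 0.0278, 0.031), (np.float64(-0.018), 0.0267, 0.0279, 0.0291), (np.float64(-0.012), 0.0267, 0.028, 0.0292), (np.float64(-0.006), 0.0268, 0.0282, 0.0294), (np.float64(-0.0), 0.0271, 0.0284, 0.0296), (np.float64(0.006), 0.0271, 0.0285, 0.0297), (np.float64(0.012), 0.0274, 0.0286, 0.0298), (np.float64(0.018), 0.0277, 0.0293, 0.0395), (np.float64(0.024), 0.0387, 0.062, 0.0794)]
```

Emit:
jog_arm:
  increments:
    - [0,0,0.002,0,0,0,0.3]
    - [0,0,0.003,0,0,0,0.3]
    - [0,0,0.003,0,0,0,0.3]
    - [0,0,0.003,0,0,0,0.3]

```text
clock: 11.78
position: [0.5432, -0.0183, 0.1702]
ee_rot: [0.959, 0.12, 0.256, -0.031]
ft_force: [-13.2, 1.1, 13.3]
grip_width: 0.701
grasp_force: 40.7
```

```bash
python3 -c "
from h import *
dp();prof(hi=.08,st=.012)"
```

```text
t 11.78 deckpos [-0.0012 -0.0005  0.0669] [-0.0015  0.0845 -0.0003] F [-5.7  4.4 17.4]
x [(np.float64(-0.042), 0.0382, 0.0514, 0.0616), (np.float64(-0.03), 0.0259, 0.0286, 0.0398), (np.float64(-0.018), 0.0257, 0.0268, 0.0281), (np.float64(-0.006), 0.0253, 0.0267, 0.028), (np.float64(0.006), 0.0253, 0.0265, 0.0278), (np.float64(0.018), 0.0265, 0.0556, 0.0611)]
y [(np.float64(-0.042), 0.0434, 0.0657, 0.0792), (np.float64(-0.03), 0.0253, 0.0358, 0.0597), (np.float64(-0.018), 0.0252, 0.0265, 0.0277), (np.float64(-0.006), 0.0255, 0.0267, 0.0279), (np.float64(0.006), 0.0256, 0.027, 0.0282), (np.float64(0.018), 0.0264, 0.0488, 0.0786)]
```

Seated flat. Relax and open.

Emit:
jog_arm:
  increments:
    - [0,0,-0.001,0,0,0,0.3]
    - [0,0,-0.001,0,0,0,0.5]
    - [0,0,-0.001,0,0,0,0.7]
    - [0,0,-0.001,0,0,0,1]
    - [0,0,-0.001,0,0,0,1]

```text
clock: 12.25
position: [0.5427, -0.0185, 0.1704]
ee_rot: [0.959, 0.12, 0.256, -0.031]
ft_force: [0.0, -0.7, 0.4]
grip_width: 0.998
grasp_force: 0.0
```

Emit:
jog_arm:
  increments:
    - [0,0,0,0,0,0,1]
    - [0,0,-0.03,0,0,0,1]
    - [0,0,-0.06,0,0,0,1]
    - [0,0,-0.08,0,0,0,1]
    - [0,0,-0.08,0,0,0,1]

```text
clock: 12.67
position: [0.5045, -0.0291, 0.2434]
ee_rot: [0.958, 0.12, 0.258, -0.03]
ft_force: [0.5, -0.7, -0.3]
grip_width: 1.004
grasp_force: 0.0
```

```bash
python3 -c "
from h import *
dp();floor(save='pics/w4.png');prof(hi=.08,st=.006)"
```

```text
t 12.67 deckpos [-0.0066 -0.0015  0.1503] [-0.005   0.0881 -0.0004] F [ 0.1 -0.8 -0.4]
floor n [0.95  0.006 0.313] z at x0 0.2182 floor circle [-0.0009 -0.0001] 0.0399 rim 0 0
x [(np.float64(-0.042), 0.0592, 0.0595, 0.0598), (np.float64(-0.036), 0.0326, 0.0453, 0.0609), (np.float64(-0.03), 0.0255, 0.0269, 0.0363), (np.float64(-0.024), 0.025, 0.0264, 0.0278), (np.float64(-0.018), 0.0249, 0.0264, 0.0275), (np.float64(-0.012), 0.0251, 0.0263, 0.0279), (np.float64(-0.006), 0.0251, 0.0263, 0.0276), (np.float64(-0.0), 0.025, 0.0262, 0.0276), (np.float64(0.006), 0.0252, 0.0263, 0.0278), (np.float64(0.012), 0.0251, 0.0264, 0.0303), (np.float64(0.018), 0.028, 0.0469, 0.0614), (np.float64(0.024), 0.0401, 0.0551, 0.0611)]
y [(np.float64(-0.036), 0.0589, 0.0603, 0.0616), (np.float64(-0.03), 0.0268, 0.0381, 0.0605), (np.float64(-0.024), 0.025, 0.0264, 0.0281), (np.float64(-0.018), 0.025, 0.0263, 0.0278), (np.float64(-0.012), 0.0252, 0.0263, 0.0276), (np.float64(-0.006), 0.0249, 0.0262, 0.0275), (np.float64(-0.0), 0.0251, 0.0263, 0.0279), (np.float64(0.006), 0.025, 0.0262, 0.0276), (np.float64(0.012), 0.0253, 0.0263, 0.0277), (np.float64(0.018), 0.025, 0.027, 0.0371), (np.float64(0.024), 0.0363, 0.0462, 0.0609)]
```

View pics/w4.png

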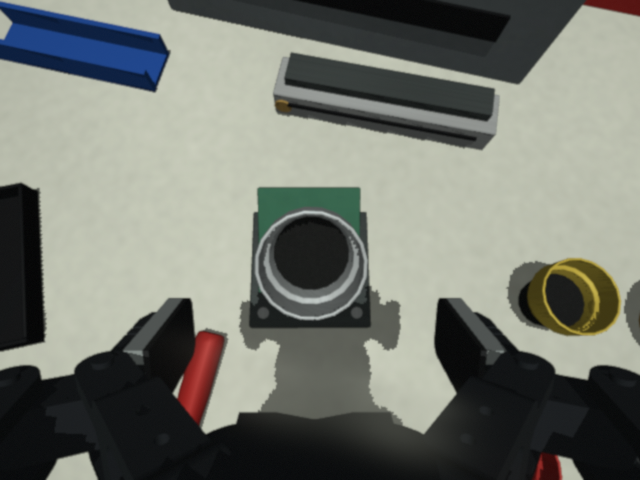

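The wrist view shows the silver cup standing flat on the deck at (311,265). The yellow cup is at (575,297).

```bash
python3 - <<'E'
from h import *
from workcell import optics
c=optics.camera("wrist");P=cloud(c);ok=c["depth"]>0
q=RD.inv().apply(P.reshape(-1,3)-D0);r=q[ok.ravel()&(abs(q[:,2]-.06)<.0025)&(np.hypot(q[:,0]+.005,q[:,1]+.003)<.04)]
print("silver rim deck",len(r),circ(r),cv2.minEnclosingCircle(r[:,:2].astype(np.float32)),np.linalg.norm(r[:,:2]-circ(r)[0],axis=1).std())
p=P[ok&(abs(P[...,2]-.058)<.005)&(np.hypot(P[...,0]-.5918,P[...,1]+.227)<.045)]
print("yellow",len(p),circ(p))
c=dict(np.load("pics/top0.npz"));P=cloud(c);m=P[210:252,423:467].reshape(-1,3);m=m[m[:,2]>.03];print("globe",m.min(0),m.max(0))
dp();plan(down(.575,-.227,.20,45))
E
```

```text
silver rim deck 1453 (array([-0.00527616, -0.00104316]), np.float64(0.029608875662763573)) ((-0.005634777247905731, -0.0011246860958635807), 0.03121259994804859) 0.0006177094944431396
yellow 1371 (array([ 0.59074308, -0.22677625]), np.float64(0.02969858308039668))
globe [ 0.3806622  -0.38762622  0.04998349] [ 0.64238155 -0.03387154  1.22957777]
t 12.82 deckpos [-0.0086 -0.0005  0.1467] [-0.0016  0.0839  0.0001] F [-0.4  0.8  0.1]
t 12.82 F [-0.6  0.7 -0.1] w 1.0 gf 0.0
0 -0.001 0.105 0.022 0.07 -0.254 -0.262 rows 4
0 -0.024 0.103 0.018 0.071 -0.253 -0.262 rows 4
```

Emit:
jog_arm:
  increments:
    - [0,0.105,0.01,0.07,-0.254,-0.262,1]
    - [0,0.105,0.01,0.07,-0.254,-0.262,1]
    - [0,0.105,0.022,0.07,-0.254,-0.262,1]
    - [0,0.105,0.022,0.07,-0.254,-0.262,1]
    - [0,0.105,0.022,0.07,-0.254,-0.262,1]

```text
clock: 13.23
position: [0.541, -0.1272, 0.2171]
ee_rot: [0.958, 0.255, 0.129, -0.02]
ft_force: [-0.7, 1.5, 0.8]
grip_width: 1.001
grasp_force: 0.0
```

Emit:
jog_arm:
  increments:
    - [-0.024,0.103,0.018,0.071,-0.253,-0.262,1]
    - [-0.024,0.103,0.018,0.071,-0.253,-0.262,1]
    - [-0.024,0.103,0.018,0.071,-0.253,-0.262,1]
    - [-0.024,0.103,0.018,0.071,-0.253,-0.262,1]
    - [-0.024,0.103,0.018,0.071,-0.253,-0.262,1]

```text
clock: 13.65
position: [0.5763, -0.2249, 0.1997]
ee_rot: [0.924, 0.383, 0.001, -0.002]
ft_force: [-0.8, 0.6, 0.5]
grip_width: 1.001
grasp_force: 0.0
```

Emit:
jog_arm:
  increments:
    - [0,0,0,0,0,0,1]
    - [0,0,0,0,0,0,1]
    - [0,0,0,0,0,0,1]

```text
clock: 13.9
position: [0.5754, -0.2258, 0.2021]
ee_rot: [0.924, 0.383, 0.001, 0.0]
ft_force: [1.1, -0.9, 0.2]
grip_width: 1.001
grasp_force: 0.0
```

```bash
python3 - <<'E'
from h import *
from workcell import get_obs,optics
o=get_obs();print(o["position"])
c=optics.camera("wrist");P=cloud(c);ok=c["depth"]>0
p=P[ok&(abs(P[...,2]-.058)<.005)&(np.hypot(P[...,0]-.5918,P[...,1]+.227)<.045)]
s,r=circ(p);print("yellow",len(p),s,r)
plan(down(*s,.12,45),down(*s,.064,45))
E
```

```text
[ 0.57535037 -0.22577799  0.20208885]
yellow 1163 [ 0.59163068 -0.22707047] 0.029579031395348617
t 13.95 F [ 0.4  0.3 -0.2] w 0.996 gf 0.0
0 0.011 0.012 0.082 0.001 -0.001 0.0 rows 3
1 -0.0 0.0 0.056 0.0 0.0 0.0 rows 2
```

Emit:
jog_arm:
  increments:
    - [0.011,0.012,0.04,0,0,0,1]
    - [0.011,0.012,0.08,0,0,0,1]
    - [0.011,0.012,0.11,0,0,0,1]
    - [0.011,0.012,0.13,0,0,0,1]
    - [0.011,0.012,0.136,0,0,0,1]
  grip_force: 70

```text
clock: 14.37
position: [0.5897, -0.2267, 0.0617]
ee_rot: [0.924, 0.383, -0.001, -0.002]
ft_force: [0.5, 0.3, -0.4]
grip_width: 0.994
grasp_force: 0.0
```

Emit:
jog_arm:
  increments:
    - [0,0,0,0,0,0,1]
    - [0,0,0,0,0,0,1]
    - [0,0,0,0,0,0,0.3]
    - [0,0,0,0,0,0,0.3]
    - [0,0,0,0,0,0,0.3]

```text
clock: 14.78
position: [0.5929, -0.2274, 0.0674]
ee_rot: [0.924, 0.383, 0.001, 0.001]
ft_force: [-2.1, 1.0, 7.2]
grip_width: 0.678
grasp_force: 73.3
```

Emit:
jog_arm:
  increments:
    - [0,0,0,0,0,0,0.3]
    - [0,0,0,0,0,0,0.3]

```text
clock: 14.95
position: [0.5929, -0.2275, 0.0674]
ee_rot: [0.924, 0.383, 0.001, 0.001]
ft_force: [-3.5, 1.6, 10.6]
grip_width: 0.683
grasp_force: 73.6
```

Emit:
jog_arm:
  increments:
    - [0,0,-0.03,0,0,0,0.3]
    - [0,0,-0.07,0,0,0,0.3]
    - [0,0,-0.11,0,0,0,0.3]
    - [0,0,-0.15,0,0,0,0.3]
    - [0,0,-0.19,0,0,0,0.3]

```text
clock: 15.37
position: [0.5917, -0.2272, 0.2579]
ee_rot: [0.924, 0.383, 0.001, 0.0]
ft_force: [0.1, -0.2, -1.9]
grip_width: 0.676
grasp_force: 76.1
```

Emit:
jog_arm:
  increments:
    - [0,0,0,0,0,0,0.3]
    - [0,0,0,0,0,0,0.3]
    - [0,0,0,0,0,0,0.3]

```text
clock: 15.62
position: [0.5917, -0.2275, 0.2548]
ee_rot: [0.924, 0.383, 0.0, -0.0]
ft_force: [-0.2, -0.4, -2.4]
grip_width: 0.674
grasp_force: 76.2
```

```bash
python3 - <<'E'
from h import *
plan(deck(-.0055,-.0011,.175))
E
```

```text
t 15.62 F [-0.2 -0.4 -2.4] w 0.674 gf 76.2
0 0.035 -0.104 -0.006 -0.059 0.213 0.264 rows 3
0 0.009 -0.109 -0.007 -0.058 0.213 0.263 rows 3
```

Emit:
jog_arm:
  increments:
    - [0.035,-0.104,-0.006,-0.059,0.213,0.264,0.3]
    - [0.035,-0.104,-0.006,-0.059,0.213,0.264,0.3]
    - [0.035,-0.104,-0.006,-0.059,0.213,0.264,0.3]
    - [0.035,-0.104,-0.006,-0.059,0.213,0.264,0.3]
    - [0.035,-0.104,-0.006,-0.059,0.213,0.264,0.3]

```text
clock: 16.03
position: [0.5412, -0.1285, 0.2597]
ee_rot: [0.961, 0.256, 0.108, -0.013]
ft_force: [0.9, -0.6, 0.5]
grip_width: 0.676
grasp_force: 76.1
```

Emit:
jog_arm:
  increments:
    - [0.009,-0.109,-0.007,-0.058,0.213,0.263,0.3]
    - [0.009,-0.109,-0.007,-0.058,0.213,0.263,0.3]
    - [0.009,-0.109,-0.007,-0.058,0.213,0.263,0.3]
    - [0.009,-0.109,-0.007,-0.058,0.213,0.263,0.3]
    - [0.009,-0.109,-0.007,-0.058,0.213,0.263,0.3]

```text
clock: 16.45
position: [0.4944, -0.0303, 0.2664]
ee_rot: [0.969, 0.122, 0.215, -0.026]
ft_force: [-0.2, -0.0, -2.1]
grip_width: 0.673
grasp_force: 76.2
```

Emit:
jog_arm:
  increments:
    - [0,0,0,0,0,0,0.3]
    - [0,0,0,0,0,0,0.3]
    - [0,0,0,0,0,0,0.3]

```text
clock: 16.7
position: [0.4962, -0.0313, 0.2664]
ee_rot: [0.969, 0.121, 0.215, -0.028]
ft_force: [0.5, -0.8, -1.2]
grip_width: 0.673
grasp_force: 76.2
```

```bash
cat >> h.py <<'E'
def held():
    """floor plane and rim of the held cup, in deck axes relative to the deck"""
    from workcell import get_obs,optics
    c=optics.camera("wrist");o=get_obs();P=cloud(c);ok=c["depth"].ravel()>0
    R=RD*FLIP
    tc=RD.inv().apply(o["position"]-D0);q=RD.inv().apply(P.reshape(-1,3)-D0);d=q-tc
    f=d[ok&(np.hypot(d[:,0],d[:,1])<.014)&(abs(d[:,2]+.041)<.008)]
    A=np.c_[f[:,:2],np.ones(len(f))];co=np.linalg.lstsq(A,f[:,2],rcond=None)[0]
    k=abs(A@co-f[:,2])<.002;co=np.linalg.lstsq(A[k],f[k,2],rcond=None)[0]
    n=np.array([-co[0],-co[1],1]);n/=np.linalg.norm(n)
    U=Rot.align_vectors([[0,0,1]],[n])[0]
    e=U.apply(d-[0,0,co[2]]);e=e[ok]           # cup-aligned, floor at z=0
    fl=e[(abs(e[:,2])<.0012)&(np.hypot(e[:,0],e[:,1])<.034)]
    rm=e[(abs(e[:,2]-.034)<.0015)&(np.hypot(e[:,0],e[:,1])<.037)&(abs(e[:,1])<.024)]
    print("n",n.round(4),"floor z",co[2].round(4),len(f),"floorcirc",np.round(cv2.minEnclosingCircle(fl[:,:2].astype(np.float32))[0],4))
    s,r=circ(rm);print("rim",len(rm),s.round(4),r.round(4))
    base=tc+[0,0,co[2]]+U.inv().apply([*s,-.026])
    print("base centre deck",base.round(4))
    return c
E
python3 -c "
from h import *
dp();c=held();cv2.imwrite('pics/w5.png',c['color'][...,::-1])"
```

```text
t 16.7 deckpos [-0.0047 -0.0016  0.1748] [0.0026 0.0003 0.001 ] F [-0.3 -0.9 -1.2]
n [ 0.0042 -0.0217  0.9998] floor z -0.0414 3184 floorcirc [-0.0014 -0.0006]
rim 2046 [-0.0002 -0.0005] 0.0296
base centre deck [-0.0051 -0.0013  0.1074]
```

View pics/w5.png

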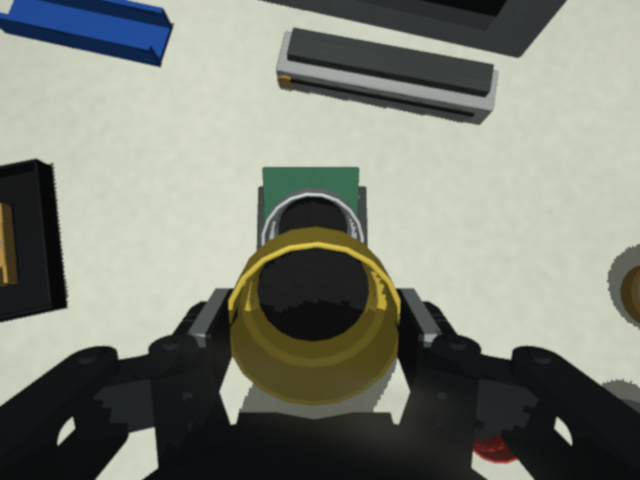

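The wrist view shows the yellow cup at (315,310), held straight and in line over the silver one at (312,225). Its tilt is under 0.025 rad and it is within 0.5 mm of the silver cup's axis. Lower it slowly.

Emit:
jog_arm:
  increments:
    - [0,0,0.015,0,0,0,0.3]
    - [0,0,0.03,0,0,0,0.3]
    - [0,0,0.04,0,0,0,0.3]
    - [0,0,0.045,0,0,0,0.3]
    - [0,0,0.045,0,0,0,0.3]

```text
clock: 17.17
position: [0.5139, -0.0258, 0.2247]
ee_rot: [0.969, 0.121, 0.214, -0.029]
ft_force: [-0.6, 0.8, -1.1]
grip_width: 0.677
grasp_force: 76.2
```

```bash
python3 -c "
from h import *
dp();held()"
```

```text
t 17.17 deckpos [-0.0055 -0.0007  0.1291] [ 0.0032 -0.0007  0.0008] F [-0.9  0.9 -0.8]
n [ 0.0058 -0.0197  0.9998] floor z -0.0421 3181 floorcirc [-0.002  -0.0001]
rim 2050 [-0.0007 -0.0003] 0.0296
base centre deck [-0.006  -0.0005  0.0617]
```

Emit:
jog_arm:
  increments:
    - [0,0,0.006,0,0,0,0.3]
    - [0,0,0.012,0,0,0,0.3]
    - [0,0,0.018,0,0,0,0.3]
    - [0,0,0.02,0,0,0,0.3]

```text
clock: 17.55
position: [0.5221, -0.0237, 0.2068]
ee_rot: [0.969, 0.122, 0.215, -0.027]
ft_force: [0.4, 0.7, -1.2]
grip_width: 0.678
grasp_force: 76.2
```

Emit:
jog_arm:
  increments:
    - [0,0,0.004,0,0,0,0.3]
    - [0,0,0.008,0,0,0,0.3]
    - [0,0,0.011,0,0,0,0.3]
    - [0,0,0.011,0,0,0,0.3]

```text
clock: 17.88
position: [0.5267, -0.0225, 0.1972]
ee_rot: [0.969, 0.122, 0.215, -0.027]
ft_force: [-0.3, -0.3, -1.8]
grip_width: 0.674
grasp_force: 76.2
```

```bash
python3 -c "
from h import *
dp();held()"
```

```text
t 17.88 deckpos [-0.0052 -0.0006  0.0986] [0.0011 0.0003 0.0001] F [-1.1 -0.3 -1.4]
n [ 0.0064 -0.0219  0.9997] floor z -0.0417 3203 floorcirc [ 0.0035 -0.0002]
rim 2010 [-0.0005 -0.0003] 0.0296
base centre deck [-0.0058 -0.0003  0.0312]
```

5 mm to go, with no contact yet.

Emit:
jog_arm:
  increments:
    - [0,0,0.002,0,0,0,0.3]
    - [0,0,0.004,0,0,0,0.3]
    - [0,0,0.004,0,0,0,0.3]

```text
clock: 18.18
position: [0.5284, -0.0222, 0.194]
ee_rot: [0.969, 0.122, 0.215, -0.027]
ft_force: [0.7, -1.0, -2.0]
grip_width: 0.679
grasp_force: 76.1
```

Emit:
jog_arm:
  increments:
    - [0,0,0.002,0,0,0,0.3]
    - [0,0,0.002,0,0,0,0.3]
    - [0,0,0.002,0,0,0,0.3]

```text
clock: 18.43
position: [0.5295, -0.0222, 0.1932]
ee_rot: [0.969, 0.122, 0.215, -0.027]
ft_force: [-10.7, 0.2, 13.7]
grip_width: 0.677
grasp_force: 78.1
```

```bash
python3 -c "
from h import *
dp();held()"
```

```text
t 18.43 deckpos [-0.0043 -0.0009  0.0939] [-0.0002  0.0011 -0.0001] F [-3.6  2.9 16.8]
n [ 0.0093 -0.0197  0.9998] floor z -0.0413 3209 floorcirc [ 0.0036 -0.0003]
rim 2031 [-0.0005 -0.0003] 0.0296
base centre deck [-0.005  -0.0007  0.0266]
```

Home, with the base at 26.6 mm. Release gently and back away.

Emit:
jog_arm:
  increments:
    - [0,0,-0.001,0,0,0,0.36]
    - [0,0,-0.001,0,0,0,0.5]
    - [0,0,-0.001,0,0,0,0.7]
    - [0,0,-0.001,0,0,0,1]
    - [0,0,-0.001,0,0,0,1]

```text
clock: 18.9
position: [0.5287, -0.0221, 0.1931]
ee_rot: [0.969, 0.122, 0.215, -0.027]
ft_force: [-0.1, -0.9, 1.1]
grip_width: 0.999
grasp_force: 0.0
```

Emit:
jog_arm:
  increments:
    - [0,0,0,0,0,0,1]
    - [0,0,-0.03,0,0,0,1]
    - [0,0,-0.06,0,0,0,1]
    - [0,0,-0.1,0,0,0,1]
    - [0,0,-0.1,0,0,0,1]

```text
clock: 19.32
position: [0.4884, -0.0335, 0.2903]
ee_rot: [0.968, 0.122, 0.219, -0.025]
ft_force: [2.4, -0.1, 0.9]
grip_width: 0.998
grasp_force: 0.0
```

Emit:
jog_arm:
  increments:
    - [0,0,0,0,0,0,1]
    - [0,0,0,0,0,0,1]
    - [0,0,0,0,0,0,1]

```text
clock: 19.57
position: [0.4874, -0.0324, 0.2827]
ee_rot: [0.969, 0.122, 0.214, -0.028]
ft_force: [0.3, 0.4, -0.1]
grip_width: 1.005
grasp_force: 0.0
```

```bash
python3 - <<'E'
from h import *
from workcell import optics
dp()
c=optics.camera("wrist");P=cloud(c);ok=c["depth"].ravel()>0;H=hsv(c).reshape(-1,3)
q=RD.inv().apply(P.reshape(-1,3)-D0);near=ok&(np.hypot(q[:,0]+.005,q[:,1]+.001)<.045)
f=q[near&(np.hypot(q[:,0]+.005,q[:,1])<.014)&(abs(q[:,2]-.052)<.006)];A=np.c_[f[:,:2],np.ones(len(f))];print("floor",np.linalg.lstsq(A,f[:,2],rcond=None)[0].round(4))
r=q[near&(abs(q[:,2]-.086)<.0025)];print("yellow rim",len(r),circ(r),np.median(r[:,2]))
s=q[near&(abs(q[:,2]-.06)<.002)&(np.hypot(q[:,0]+.005,q[:,1]+.001)>.027)&(H[:,1]<60)];print("silver rim",len(s),circ(s))
cv2.imwrite("pics/w6.png",c["color"][...,::-1])
E
```

```text
t 19.57 deckpos [-0.0058 -0.0004  0.1932] [ 0.0018 -0.0008  0.0001] F [ 0.3  0.3 -0.3]
floor [-0.0029 -0.0026  0.0523]
yellow rim 1262 (array([-0.00535533, -0.00059049]), np.float64(0.029645237866760127)) 0.08604905130817789
silver rim 103 (array([-0.00627424, -0.00060207]), np.float64(0.03109670353194185))
```

View pics/w6.png

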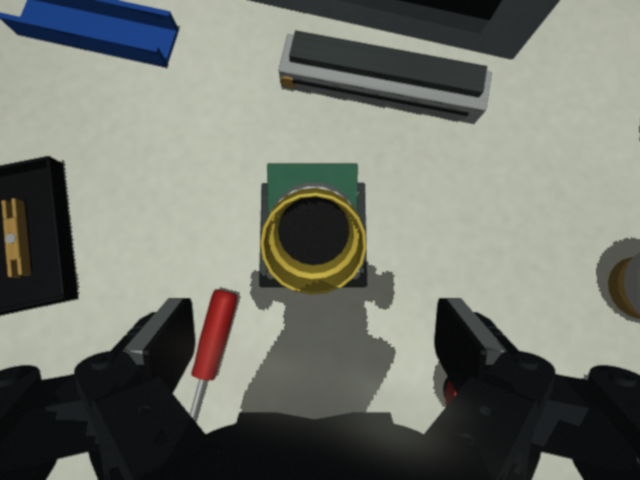

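The picture shows the yellow cup nested at (313,240) and the tong in the tray at (15,238). The measurements put the yellow cup flat, 26 mm up and on axis, and the gripper is clear.

```bash
python3 -c "
from workcell import workorder
print(workorder.hand_in())"
```

```text
the job is handed in; nothing more can be done
None
```

The job is handed in (no verdict was returned): the fuse puller is in the tray, the silver cup stands flat on the sloping deck about 5 mm downslope of its centre, and the yellow cup is nested fully home in it.

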